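Park the rosette pivot pin in its keeper notch

TASK

The rosette channel of the ukulele top is cut: draw the pivot pin, the one standing in the middle of the rosette ring, straight up out of the workboard and park it in the notch of the wooden pin keeper, hanging upright with its collar resting flat on the ledge, and let go. Leave the smaller pin in the corner of the workboard where it stands.

Things in the scene. Friction and masses are not known exactly. Their poses are not given: they have to be found in the camera images.
- pivot_pin_mid (a point): Pivot pin, loose, about 110 g, 90 mm long, upright. Point: on its axis at mid-length, the underside of its steel collar; z up to the knob. Below: shank, diameter 10, 45 mm long. Above: collar, diameter 44, 5 mm thick, then a dark wooden knob to grip, a cylinder of diameter 26 from 5 to 45 mm above the point. It starts in the bore, collar resting on the bushing.
- bore (a point): Mouth of the pivot bore, 64 mm above the bench, in a steel bushing (diameter 52) inside the rosette ring of the pale guitar-shaped top. z up. Bore: diameter 14, 64 mm deep, loose fit. The fixed light-brown wooden workboard, 310 x 220 x 60 mm, reaches 180 mm from here along +x, 130 along -x and 110 to either side along y.
- notch (a point): Notch of the pin keeper, a fixed brown wooden stand (100 x 90, 90 mm high) left or right of the workboard (a block of drill bits is on the other side). Its level ledge, 12 mm thick, has a notch 24 wide, 45 deep, open above, below and at one edge. Point: mid-notch at the ledge's top. x: out of the open end (edge 23 mm ahead, closed end 22 mm behind), z up. Below it only the 12 mm dark steel foot.
- corner_pin_mid (a point): Bystander to leave alone: a smaller loose pin in a corner of the workboard, 158 mm along x and 88 mm along y of the bore point. Point: underside of its collar (diameter 28 mm), 60 mm above the bench; its knob, diameter 20 mm, reaches 29 mm above the point.

How it is judged (in metres and radians):
On the way:
1. the pivot pin is drawn fully out of its bore (z of pivot_pin_mid in the frame of bore above 0.047 m), for 0.1 s.
At the end, for the whole second after the job is handed in: The pivot pin hangs at rest in the keeper's notch: its mid-point within 22 mm of the notch point sideways and 6 mm in height, upright within about 10 degrees (horizontal distance between pivot_pin_mid and notch below 0.022 m and z of pivot_pin_mid in the frame of notch between -0.006 and 0.006 m and angle between pivot_pin_mid's own z axis and vertical below 0.17 rad and linear speed of pivot_pin below 0.02 m/s); the robot touches nothing.
It fails at once if the smaller corner pin is moved by more than 15 mm (distance of corner_pin_mid from where it was at the start of the episode above 0.015 m).
It also fails if it takes over 38 s, if anything falls off the work surface, if the arm or the gripper's body presses on something with over 40 N, if the wrist force passes 120 N, or if a joint passes its speed limit or range.

ROBOT

A 7-joint arm with a two-finger parallel gripper is mounted at the origin on the work surface. World frame = base frame: x ahead of the robot, y to its left, z up, the work surface at z = 0. Lengths are in mm, angles in rad, forces in N, time in s.
With the tool pointing down it reaches from about 350 to 900 mm from the base axis. Payload 19.9 kg.
Tool frame: the origin (TCP) lies midway between the tips of the shut fingers; the grasp point (between the pads) lies 19 mm behind it; z points along the fingers, y is the line along which they close (so a half turn about z gives the same grasp; the last joint's range is limited). The gripper opens to 94 mm and grips with 3 to 60 N. Pads are 16 mm wide; open, the fingers measure 119 mm over their backs; the gripper's body (75 mm by 177 mm) begins 78 mm behind the grasp point.
Start: joints at [-1.169, 0.417, -0.01, 1.614, 0.005, 1.111, -0.053], TCP at [268.346, 564.437, 205.425] pointing down, gripper open.
Joint ranges: [-2.81, 2.81], [-0.39, 2.02], [-1.27, 1.25], [0.06, 2.57], [-1.19, 4.33], [0.19, 2], [-2.82, 2.82]. Speed limits (rad/s): [1.89, 1.89, 2.39, 2.39, 3.01, 3.01, 3.01].

INTERFACE

Orientations are given as a unit quaternion [x, y, z, w].
In Python, from station import get_state, snapshot, hand_in gives the robot as it stands.
- The arm moves only by the shell command python3 -m crank 'ROWS' [OPENING]. ROWS is JSON, a list of rows, each an object with "xyz": the shift along the tool's x, y, z scaled (see below), a list of three; "spin": the turn about the tool's z scaled (see below). In form: [{"xyz": [x, y, z], "spin": spin}, ...]. A call has 1 to 12 rows; each row shifts and turns the commanded pose from where the row before left it, along the tool's axes as they then stand; what a row does not reach is not made up. The controller multiplies each number of a shift by 0.03 m and each number of a turn by 0.1 rad. A row lasts 1/10 s, in which the tool goes at most 50 mm and 8.59 degrees, less where a joint would pass 70% of its speed; a pose out of reach is approached as far as the arm can. A call with a number of a shift or a turn outside -1 to 1 is refused whole. A call with a gripper value outside its range is refused whole. OPENING is the opening, from 0 (shut) to 1 (fully open), set as the call begins (- or left out, the last holds). The fingers move at their own pace and stop on an object; the grip force is fixed at half the most. Time passes only in rows, so rows that do not move let the fingers close. It gives the time, the measured TCP pose, the force, the opening and the grip force at its end, in the units of the state.
- get_state(): the state, without advancing time (a new reading comes with each control period).
- snapshot(name): name is "side" or "top" or "wrist"; returns a dict with "img" (384x512x3 uint8, red, green, blue), "camera_matrix" (3x3 intrinsics, pixels), "k1" (the pictures are not rectified: a ray, as slopes to the right and down, at radius r is drawn at 1 + k1 r^2 times it, then the intrinsics apply), "R" (3x3) and "t" (3): a world point X has camera coordinates R X + t; the wrist camera has in their place "mount" (4x4, takes a point from camera to tool coordinates, whose origin is the TCP and whose axes are the flange's). Camera axes: x right, y down, z forward; pixel columns grow to the right and rows downward; lengths in mm; the calibration is good to about 2 mm. A picture is of the moment at which its call begins: read the wrist's pose just before it. There is no depth.
- hand_in(): hands the job in; it is judged then, once.
The state is a dict: "t": time; "q": joint angles; "dq": joint speeds; "effort": joint torques, N m; "eef_pos": TCP position; "orientation": TCP orientation; "ft_force": force on the tool from outside, world axes, zero at the start; "torque": the same for the moment, N m; "gripper_width": opening from 0.0 (shut) to 1.0 (fully open); "gripper_force": force on a finger pad.
Only numpy, scipy, OpenCV 4.12 (cv2) and the standard library are available. Lean on these libraries where they do the work, as an engineer would, in place of code of your own. Each camera call takes 0.05 s, during which the arm holds its last target. There are 200 camera calls.

## Working session

There is one attempt and no reset: what is moved stays moved. The work goes in short steps, Python scripts to look and compute and a shell command to move; the robot and the scene stay as the last step left them, time stands still between calls to the robot, and variables do not carry over. Pictures are saved under pics/ and viewed, at most 10 in all, crops included, and the job is handed in when it is done.

```bash
mkdir -p pics; cat > h.py <<'E'
import numpy as np, cv2
from station import get_state, snapshot, hand_in
from scipy.spatial.transform import Rotation as Ro
def take(n,f):
    st=get_state(); s=snapshot(n); cv2.imwrite(f'pics/{f}.png',cv2.cvtColor(s['img'],cv2.COLOR_RGB2BGR))
    if 'mount' in s:
        T=np.eye(4);T[:3,:3]=Ro.from_quat(st['orientation']).as_matrix();T[:3,3]=st['eef_pos']
        C=T@np.array(s['mount']); R=C[:3,:3].T; t=-R@C[:3,3]
    else: R=np.array(s['R']);t=np.array(s['t'])
    np.savez(f'pics/{f}.npz',R=R,t=t,K=s['camera_matrix'],k1=s['k1'],img=s['img']); return st
def ray(f,uv):
    d=np.load(f'pics/{f}.npz');k=float(d['k1'])
    p=cv2.undistortPoints(np.array([[uv]],float),d['K'],np.array([k,0,0,0,0.]))[0,0]
    return -d['R'].T@d['t'], d['R'].T@np.array([p[0],p[1],1])
def onz(f,uv,z):
    c,v=ray(f,uv); return (c+v*(z-c[2])/v[2]).round(1)
def two(f1,u1,f2,u2):
    a,v=ray(f1,u1);b,w=ray(f2,u2)
    s=np.linalg.lstsq(np.c_[v,-w],b-a,rcond=None)[0];p=a+s[0]*v;q=b+s[1]*w
    return ((p+q)/2).round(1),np.linalg.norm(p-q).round(1)
E
python3 - <<'E'
from h import *
st=take('top','top0');take('side','side0')
print(st['eef_pos'],st['orientation'],st['t'],st['gripper_width'])
print(Ro.from_quat(st['orientation']).as_matrix().round(3))
E
```

```text
[268.22765102 564.09652402 204.83136607] [ 2.20088205e-01  9.75479786e-01 -6.02527293e-04 -7.55621358e-05] 0.0 0.9992377637222883
[[-0.903  0.429 -0.   ]
 [ 0.429  0.903 -0.001]
 [-0.    -0.001 -1.   ]]
```

View pics/top0.png

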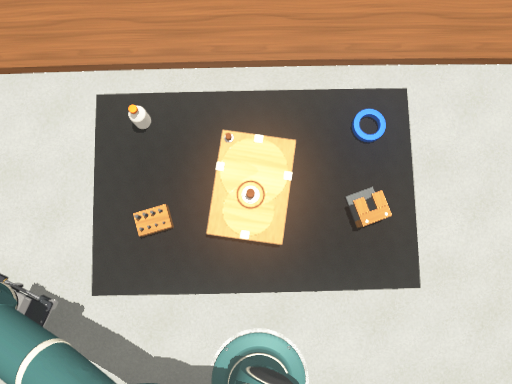

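View pics/side0.png

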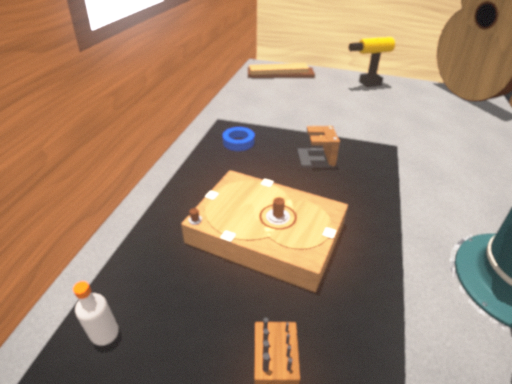

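The top view shows the pin knob at (250,194) in the rosette, the corner pin at (228,137) and the keeper at (369,208), with its notch apparently opening up-left over the grey foot. The side view shows the knob at (279,207) and the keeper at (323,146).

```bash
python3 - <<'E'
from h import *
a=cv2.imread('pics/top0.png');b=cv2.imread('pics/side0.png')
A=cv2.resize(a[178:238,335:405],None,fx=5.5,fy=5.5,interpolation=3);B=cv2.resize(b[118:178,285:355],None,fx=5.5,fy=5.5,interpolation=3)
cv2.imwrite('pics/k0.png',np.hstack([A,B]))
h=cv2.cvtColor(a,cv2.COLOR_BGR2HSV)
# knob masks: dark brown
for n,im,(x0,y0,x1,y1) in(('top0',a,(236,182,264,208)),('side0',b,(262,190,296,228)),('corner',a,(220,130,236,145))):
    g=im[y0:y1,x0:x1].astype(int); m=((g[...,2]<150)&(g[...,2]>g[...,0]+25)).astype(np.uint8)
    k,l,s,c=cv2.connectedComponentsWithStats(m); 
    for i in range(1,k):
        if s[i,4]>8: print(n,s[i]+[x0,y0,0,0,0],c[i]+[x0,y0])
E
```

```text
side0 [274 204   9  14 107] [278.00934579 210.24299065]
```

View pics/k0.png

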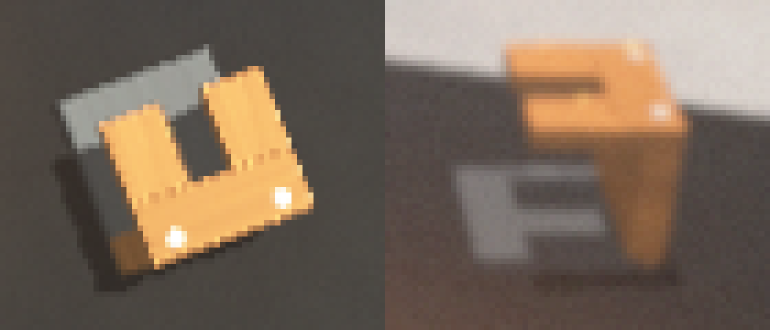

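The crops show the notch's closed end at about (211,177) and its open edge at about (180,96), in crop pixels. It opens away from the robot, over the foot.

```bash
python3 - <<'E'
from h import *
c=lambda x,y:(335+x/5.5-.4,178+y/5.5-.4)
cor=[(100,125),(158,105),(203,87),(262,67),(190,185),(232,170),(155,270),(312,208)]
P=np.array([onz('top0',c(*p),90) for p in cor]);print(P)
o=(P[1]+P[2])/2;k=(P[4]+P[5])/2;d=(o-k)[:2];print('mid',(o+k)/2,np.linalg.norm(d),np.degrees(np.arctan2(d[1],d[0])),np.linalg.norm(P[0]-P[3]))
g=cv2.imread('pics/top0.png')[182:208,236:264]
m=((g.max(2)<170)&(g[...,2].astype(int)>g[...,0]+20)).astype(np.uint8)
n,l,s,ce=cv2.connectedComponentsWithStats(m)
for i in range(1,n):
  if s[i,4]>8: u=ce[i]+[236,182];print(s[i],u,onz('top0',u,100),two('top0',u,'side0',(278,208)))
print('corner',onz('top0',(228,137),85))
for p in [(221,130),(297,139),(207,234),(282,245)]: print(onz('top0',p,60))
E
```

```text
[[ 507.4 -280.8   90. ]
 [ 517.2 -311.7   90. ]
 [ 526.  -335.9   90. ]
 [ 535.8 -367.5   90. ]
 [ 475.1 -326.2   90. ]
 [ 482.4 -348.6   90. ]
 [ 431.7 -305.6   90. ]
 [ 461.6 -389.4   90. ]]
mid [ 500.175 -330.6     90.   ] 44.95645114997404 17.608721553820413 91.2329436113951
corner [701.1  72.3  85. ]
[728.7  93.9  60. ]
[ 696.5 -130.6   60. ]
[422.8 138.1  60. ]
[386.5 -76.6  60. ]
```

Checks: the board corners put the bore at about (534,10), and the corner pin this predicts matches the measured one. The notch is at about (500,-331), opening at 17.6°, with length 45 and width 91 as they should be. Moving over the pin.

```bash
python3 -m crank '[{"xyz":[-0.9,-0.72,0],"spin":0},{"xyz":[-1,-0.8,0],"spin":0},{"xyz":[-1,-0.8,0],"spin":0},{"xyz":[-1,-0.8,0],"spin":0},{"xyz":[-1,-0.8,0],"spin":0},{"xyz":[-1,-0.8,0],"spin":0},{"xyz":[-1,-0.8,0],"spin":0},{"xyz":[-1,-0.8,0],"spin":0},{"xyz":[-1,-0.8,0],"spin":0},{"xyz":[-1,-0.8,0],"spin":0},{"xyz":[-1,-0.8,0],"spin":0},{"xyz":[-1,-0.8,0],"spin":0}]' 1
python3 -m crank '[{"xyz":[-1,-0.8,0],"spin":0},{"xyz":[-1,-0.8,0],"spin":0},{"xyz":[-0.9,-0.75,0],"spin":0},{"xyz":[0,0,0],"spin":0},{"xyz":[0,0,0],"spin":0},{"xyz":[0,0,0],"spin":0}]'
python3 -c "
from h import *
st=take('wrist','w1');print(st['eef_pos'],st['orientation'],st['ft_force'],st['q'])"
```

```text
t: 1.3
eef_pos: [468.5, 151.7, 205.4]
orientation: [0.22, 0.975, -0.0, -0.0]
ft_force: [-0.2, -0.4, -0.0]
gripper_width: 1.001
gripper_force: 0.0
t: 1.9
eef_pos: [516.1, 53.1, 205.3]
orientation: [0.22, 0.976, -0.0, -0.0]
ft_force: [0.2, 0.9, -0.8]
gripper_width: 0.999
gripper_force: 0.0
[516.0532981   53.06164348 205.28252733] [ 2.19547120e-01  9.75601860e-01 -7.27098188e-07 -2.69162623e-04] [ 0.16657328  0.88151262 -0.84679632] [-0.43289075  0.23339698  0.3151303   1.88490698 -0.08360386  1.03644087
  1.04501327]
```

View pics/w1.png

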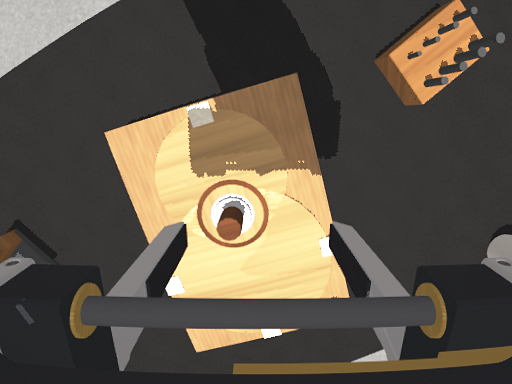

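The wrist view shows the knob top at about (229,229), with the rosette ring and bushing centred at about (233,213).

```bash
python3 - <<'E'
from h import *
d=np.load('pics/w1.npz')['img'].astype(int)
# knob top face: reddish brown mid-tone in box
y0,y1,x0,x1=195,250,205,265
g=d[y0:y1,x0:x1]; m=((g.max(2)<150)&(g[...,0]>g[...,2]+40)).astype(np.uint8)
n,l,s,c=cv2.connectedComponentsWithStats(m)
print([(s[i],c[i]+[x0,y0]) for i in range(1,n) if s[i,4]>20])
for u in [(229,229)]: p=onz('w1',u,109);print(p,[onz('w1',(u[0]+a,u[1]),109) for a in(-12,12)])
print('ring',onz('w1',(233,213),61))
t=np.array([533,11]);
st=get_state();R=Ro.from_quat(st['orientation']).as_matrix()
dd=p-[*st['eef_pos']];print('tool shift/30',(R.T@dd/30).round(2))
E
```

```text
[(array([ 13,  12,  24,  32, 241], dtype=int32), array([229.70539419, 223.75103734])), (array([35, 38, 20, 13, 55], dtype=int32), array([250.30909091, 239.94545455]))]
[535.3  12.4 109. ] [array([530.1,   1.4, 109. ]), array([540.5,  23.3, 109. ])]
ring [534.9  12.8  61. ]
tool shift/30 [-1.16 -0.96  3.21]
```

Knob and ring agree on (535,12). Descending to TCP z of about 77, then gripping.

```bash
python3 -m crank '[{"xyz":[-0.58,-0.48,0],"spin":0},{"xyz":[-0.58,-0.48,0],"spin":0},{"xyz":[0,0,0.8],"spin":0},{"xyz":[0,0,0.8],"spin":0},{"xyz":[0,0,0.8],"spin":0},{"xyz":[0,0,0.7],"spin":0},{"xyz":[0,0,0.6],"spin":0},{"xyz":[0,0,0.4],"spin":0},{"xyz":[0,0,0.15],"spin":0},{"xyz":[0,0,0],"spin":0},{"xyz":[0,0,0],"spin":0},{"xyz":[0,0,0],"spin":0}]' 1
python3 -m crank '[{"xyz":[0,0,0],"spin":0},{"xyz":[0,0,0],"spin":0},{"xyz":[0,0,0],"spin":0},{"xyz":[0,0,0],"spin":0},{"xyz":[0,0,0],"spin":0},{"xyz":[0,0,0],"spin":0},{"xyz":[0,0,0],"spin":0},{"xyz":[0,0,0],"spin":0}]' 0
```

```text
t: 3.15
eef_pos: [535.9, 11.4, 78.7]
orientation: [0.22, 0.975, 0.0, 0.001]
ft_force: [0.6, 0.3, -0.4]
gripper_width: 1.0
gripper_force: 0.0
t: 3.95
eef_pos: [535.5, 11.2, 77.9]
orientation: [0.22, 0.975, -0.0, -0.0]
ft_force: [0.4, -0.4, 0.2]
gripper_width: 0.358
gripper_force: 0.0
```

```bash
python3 -m crank '[{"xyz":[0,0,0],"spin":0},{"xyz":[0,0,0],"spin":0},{"xyz":[0,0,0],"spin":0},{"xyz":[0,0,0],"spin":0},{"xyz":[0,0,0],"spin":0}]' 0
```

```text
t: 4.45
eef_pos: [535.5, 11.2, 77.9]
orientation: [0.22, 0.975, -0.0, -0.0]
ft_force: [-0.3, 0.3, -0.5]
gripper_width: 0.269
gripper_force: 30.0
```

Gripped: width is about 25 mm at 30 N. Lifting straight up 105 mm.

```bash
python3 -m crank '[{"xyz":[0,0,-0.2],"spin":0},{"xyz":[0,0,-0.3],"spin":0},{"xyz":[0,0,-0.4],"spin":0},{"xyz":[0,0,-0.5],"spin":0},{"xyz":[0,0,-0.5],"spin":0},{"xyz":[0,0,-0.5],"spin":0},{"xyz":[0,0,-0.5],"spin":0},{"xyz":[0,0,-0.4],"spin":0},{"xyz":[0,0,-0.2],"spin":0},{"xyz":[0,0,0],"spin":0},{"xyz":[0,0,0],"spin":0}]' 0
python3 - <<'E'
from h import *
st=take('side','side1');print(st['eef_pos'],st['ft_force'])
a=cv2.imread('pics/side1.png');cv2.imwrite('pics/s1c.png',cv2.resize(a[90:270,180:380],None,fx=3,fy=3))
R=Ro.from_quat(st['orientation']).as_matrix();print((R.T@(np.array([500.2,-330.6,st['eef_pos'][2]])-st['eef_pos'])/30).round(2))
E
```

```text
t: 5.55
eef_pos: [535.3, 11.3, 182.7]
orientation: [0.22, 0.975, -0.0, -0.0]
ft_force: [1.1, 0.8, -2.0]
gripper_width: 0.275
gripper_force: 30.0
[535.30161498  11.28198136 182.66137207] [ 1.14978743  0.83305571 -2.00343589]
[ -3.83 -10.8    0.  ]
```

View pics/s1c.png

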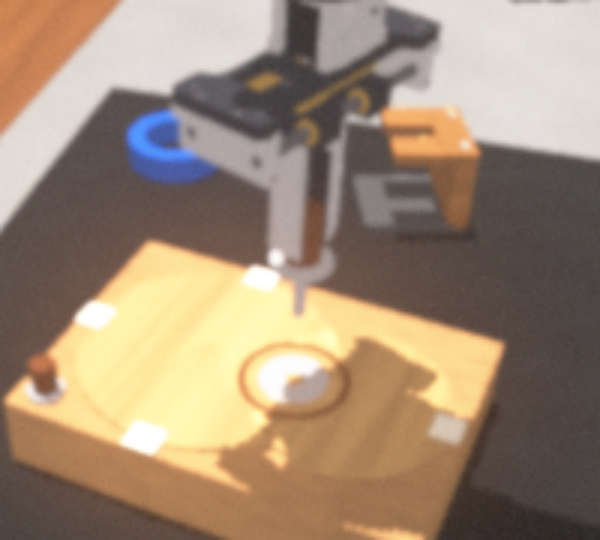

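The pin is out and hangs nearly upright, shank tip at about (298,312) in the crop. I'll move next to the keeper, staying about 90 mm short along tool −x so the wrist camera sees the notch.

```bash
python3 -m crank '[{"xyz":[0,-0.5,0],"spin":0},{"xyz":[0,-0.8,0],"spin":0},{"xyz":[0,-1,0],"spin":0},{"xyz":[0,-1,0],"spin":0},{"xyz":[-0.1,-1,0],"spin":0},{"xyz":[-0.1,-1,0],"spin":0},{"xyz":[-0.1,-1,0],"spin":0},{"xyz":[-0.1,-1,0],"spin":0},{"xyz":[-0.1,-1,0],"spin":0},{"xyz":[-0.1,-1,0],"spin":0},{"xyz":[-0.1,-0.8,0],"spin":0},{"xyz":[-0.1,-0.5,0],"spin":0}]' 0
python3 -m crank '[{"xyz":[0,-0.2,0],"spin":0},{"xyz":[0,0,0],"spin":0},{"xyz":[0,0,0],"spin":0},{"xyz":[0,0,0],"spin":0}]' 0
python3 - <<'E'
from h import *
st=take('wrist','w2');print(st['eef_pos'],st['orientation'],st['q'].round(2))
E
```

```text
t: 6.8
eef_pos: [418.7, -288.5, 182.7]
orientation: [0.221, 0.975, -0.0, -0.0]
ft_force: [0.6, 0.1, -0.6]
gripper_width: 0.271
gripper_force: 30.0
t: 7.2
eef_pos: [418.3, -290.8, 182.9]
orientation: [0.22, 0.976, 0.0, -0.0]
ft_force: [0.6, -0.4, -1.1]
gripper_width: 0.269
gripper_force: 30.0
[ 418.33352682 -290.84519677  182.90201478] [ 2.19522013e-01  9.75607539e-01  1.15159258e-04 -4.67223520e-05] [ 0.1   0.26  0.53  1.94 -0.16  0.99  1.82]
```

View pics/w2.png

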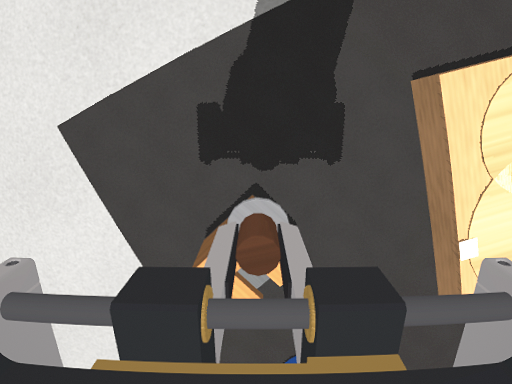

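The view shows the held knob at (258,245). Image-up points toward the robot, so the keeper is hidden behind the fingers; I need to be on its far side. I'll compute where the notch would project.

```bash
python3 - <<'E'
from h import *
d=np.load('pics/w2.npz');R,t=d['R'],d['t'];e=get_state()['eef_pos'];T=Ro.from_quat(get_state()['orientation']).as_matrix()
for n in (3,4,4.5,5,5.5,6,7):
    sh=T@np.array([-30*n,0,0])
    X=np.array([500.2,-330.6,90])-sh
    print(n,(e+sh).round(),[cv2.projectPoints(X+np.array(o,float),cv2.Rodrigues(R)[0],t,d['K'],np.array([float(d['k1']),0,0,0,0]))[0].ravel().round() for o in((0,0,0),(-70,0,0))])
E
```

```text
3 [ 500. -329.  183.] [array([256., 198.]), array([223., 131.])]
4 [ 527. -342.  183.] [array([256., 167.]), array([223.,  97.])]
4.5 [ 540. -349.  183.] [array([256., 151.]), array([222.,  79.])]
5 [ 554. -355.  183.] [array([256., 135.]), array([222.,  61.])]
5.5 [ 567. -362.  183.] [array([256., 118.]), array([221.,  43.])]
6 [ 581. -368.  183.] [array([256., 100.]), array([221.,  24.])]
7 [ 608. -381.  183.] [array([256.,  65.]), array([220., -13.])]
```

Going 5 units along tool −x.

```bash
python3 -m crank '[{"xyz":[-0.5,0,0],"spin":0},{"xyz":[-0.8,0,0],"spin":0},{"xyz":[-0.9,0,0],"spin":0},{"xyz":[-0.9,0,0],"spin":0},{"xyz":[-0.9,0,0],"spin":0},{"xyz":[-0.6,0,0],"spin":0},{"xyz":[-0.4,0,0],"spin":0},{"xyz":[0,0,0],"spin":0},{"xyz":[0,0,0],"spin":0},{"xyz":[0,0,0],"spin":0}]' 0
python3 - <<'E'
from h import *
st=take('wrist','w3');print(st['eef_pos'],st['orientation'])
a=cv2.imread('pics/w3.png');cv2.imwrite('pics/w3c.png',cv2.resize(a[50:250,160:360],None,fx=3,fy=3))
E
```

```text
t: 8.25
eef_pos: [553.1, -355.7, 183.1]
orientation: [0.22, 0.975, 0.0, -0.0]
ft_force: [0.7, -0.9, -1.1]
gripper_width: 0.272
gripper_force: 30.0
[ 553.07163037 -355.66424745  183.07781899] [ 2.20050656e-01  9.75488442e-01  6.06521739e-05 -5.99632520e-05]
```

View pics/w3c.png

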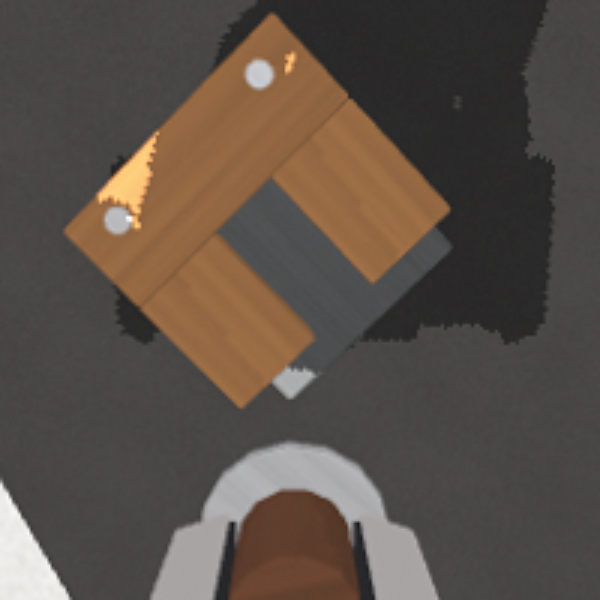

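The crop shows the notch clearly: closed corners at (218,235) and (272,178), open corners at (317,337) and (374,282). The collar is still outside the stand.

```bash
python3 - <<'E'
from h import *
P=np.array([onz('w3',(160+x/3,50+y/3),90) for x,y in[(218,235),(272,178),(317,337),(374,282)]]);print(P,P.mean(0),np.linalg.norm(P[0]-P[1]),np.linalg.norm(P[0]-P[2]))
st=get_state();R=Ro.from_quat(st['orientation']).as_matrix();m=P.mean(0);m[2]=st['eef_pos'][2]
print((R.T@(m-st['eef_pos'])/30).round(2))
E
```

```text
[[ 485.2 -348.1   90. ]
 [ 477.1 -326.1   90. ]
 [ 526.4 -334.2   90. ]
 [ 518.4 -311.2   90. ]] [ 501.775 -329.9     90.   ] 23.443762496664213 43.48160530615216
[ 1.92  0.04 -0.  ]
```

The notch is at (501.8,-329.9), sizes 23.4 x 43.5, and it agrees with the top view. Moving over it, then lowering 74 mm and checking.

```bash
python3 -m crank '[{"xyz":[0.4,0.02,0],"spin":0},{"xyz":[0.6,0.02,0],"spin":0},{"xyz":[0.6,0,0],"spin":0},{"xyz":[0.32,0,0],"spin":0},{"xyz":[0,0,0],"spin":0},{"xyz":[0,0,0],"spin":0},{"xyz":[0,0,0.2],"spin":0},{"xyz":[0,0,0.3],"spin":0},{"xyz":[0,0,0.3],"spin":0},{"xyz":[0,0,0.3],"spin":0},{"xyz":[0,0,0],"spin":0},{"xyz":[0,0,0],"spin":0}]' 0
python3 -m crank '[{"xyz":[0,0,0.3],"spin":0},{"xyz":[0,0,0.3],"spin":0},{"xyz":[0,0,0.3],"spin":0},{"xyz":[0,0,0.25],"spin":0},{"xyz":[0,0,0.2],"spin":0},{"xyz":[0,0,0],"spin":0},{"xyz":[0,0,0],"spin":0},{"xyz":[0,0,0],"spin":0}]' 0
```

```text
t: 9.5
eef_pos: [502.0, -330.3, 149.8]
orientation: [0.22, 0.975, -0.0, -0.0]
ft_force: [0.1, -0.9, -1.0]
gripper_width: 0.271
gripper_force: 30.0
t: 10.3
eef_pos: [502.2, -330.4, 109.9]
orientation: [0.22, 0.975, -0.0, 0.0]
ft_force: [-0.1, 0.7, -0.6]
gripper_width: 0.276
gripper_force: 30.0
```

```bash
python3 -m crank '[{"xyz":[0,0,0.08],"spin":0},{"xyz":[0,0,0.05],"spin":0},{"xyz":[0,0,0.04],"spin":0},{"xyz":[0,0,0],"spin":0},{"xyz":[0,0,0],"spin":0},{"xyz":[0,0,0],"spin":0}]' 0
python3 - <<'E'
from h import *
take('side','side2')
a=cv2.imread('pics/side2.png');cv2.imwrite('pics/s2c.png',cv2.resize(a[70:190,250:400],None,fx=5,fy=5)[:600])
E
```

```text
t: 10.9
eef_pos: [502.0, -330.3, 104.4]
orientation: [0.22, 0.975, -0.0, 0.0]
ft_force: [-0.7, 0.5, -1.0]
gripper_width: 0.268
gripper_force: 30.0
```

View pics/s2c.png

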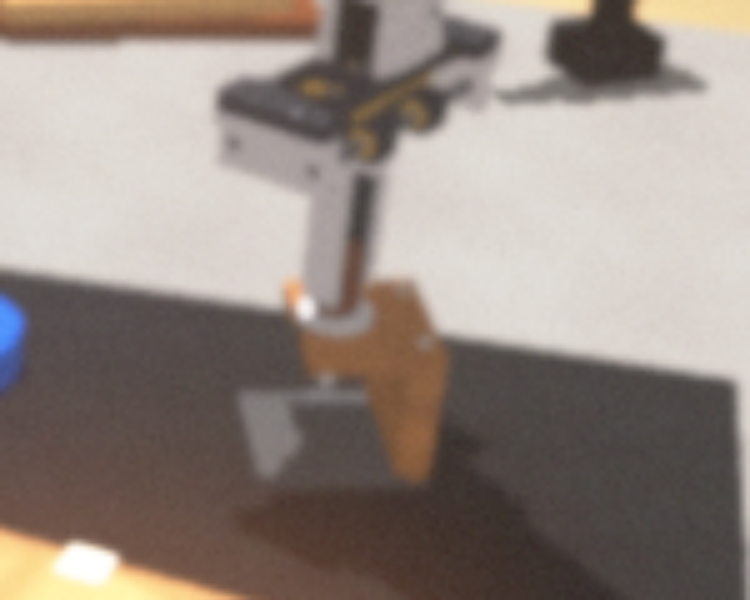

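The collar sits on the ledge and the shank tip shows below it at (328,378), so it is in the notch. Releasing and retreating up.

```bash
python3 -m crank '[{"xyz":[0,0,0],"spin":0},{"xyz":[0,0,0],"spin":0},{"xyz":[0,0,0],"spin":0},{"xyz":[0,0,0],"spin":0},{"xyz":[0,0,0],"spin":0},{"xyz":[0,0,0],"spin":0},{"xyz":[0,0,0],"spin":0}]' 0.7
python3 -m crank '[{"xyz":[0,0,-0.2],"spin":0},{"xyz":[0,0,-0.4],"spin":0},{"xyz":[0,0,-0.6],"spin":0},{"xyz":[0,0,-0.8],"spin":0},{"xyz":[0,0,-0.8],"spin":0},{"xyz":[0,0,-0.8],"spin":0},{"xyz":[-0.8,0,0],"spin":0},{"xyz":[-0.8,0,0],"spin":0},{"xyz":[-0.4,0,0],"spin":0},{"xyz":[0,0,0],"spin":0},{"xyz":[0,0,0],"spin":0},{"xyz":[0,0,0],"spin":0}]' 0.7
python3 - <<'E'
from h import *
take('side','side3');take('wrist','w4')
a=cv2.imread('pics/side3.png');b=cv2.imread('pics/w4.png')
A=cv2.resize(a[100:180,280:360],(400,400));B=cv2.resize(b[0:260,130:390],(400,400));cv2.imwrite('pics/end.png',np.hstack([A,B]))
E
```

```text
t: 11.65
eef_pos: [502.0, -330.3, 104.4]
orientation: [0.22, 0.975, -0.0, 0.0]
ft_force: [0.2, -0.1, 0.0]
gripper_width: 0.699
gripper_force: 0.0
t: 12.85
eef_pos: [555.6, -355.9, 212.9]
orientation: [0.22, 0.975, -0.0, 0.0]
ft_force: [0.2, 0.2, -0.1]
gripper_width: 0.701
gripper_force: 0.0
```

View pics/end.png

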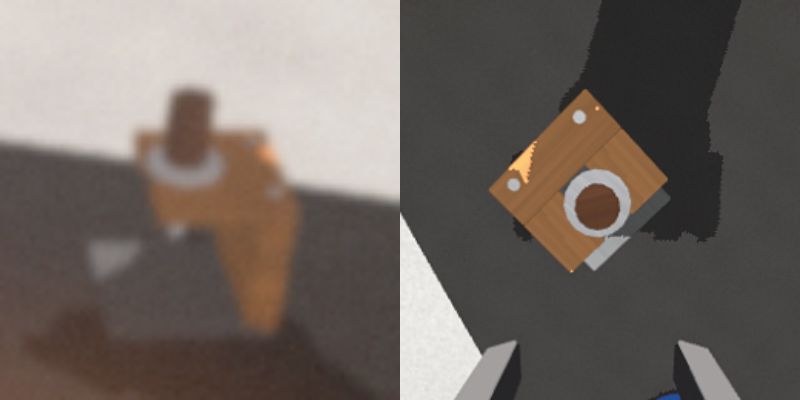

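Both views show the pin upright in the notch with its collar flat on the ledge; the gripper is clear of it.

```bash
python3 -c "
from station import hand_in
print(hand_in())"
```

```text
the job is handed in; nothing more can be done
None
```

The pivot pin is parked upright in the keeper's notch with its collar flat on the ledge, the corner pin was left alone, and the job was handed in at about 13 s; no verdict came back.

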